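Unbolt a chip-box hatch and lever it open

TASK

Open the heavy hatch of the steel chip box for a look at the strainer inside: push its bolt fully back, clear of the hatch, then press down the pad on the long end of the lever until the lever meets the rubber stop, and finish while still holding it down there with the hatch raised. Only push and press with the fingertips or the outside of the fingers: grasp nothing, do not lift the lever out of its yoke, do not touch the hatch itself, and leave the jar, the screwdriver and the funnel where they stand.

Things in the scene. Friction and masses are not known exactly. Their poses are not given: they have to be found in the camera images.
- chip_box: The fixed steel fixture on the bench: a grey box (110 mm along x, 90 mm along y, 53 mm high) with a lever yoke beside it on a dark sole plate. Origin on the bench top under the lever's pivot; z up. The box lies at y = +105 to +195 mm; the lever runs along y over the yoke, its short end at +y under the hatch's lip, its long end at -y. The bolt stands on a grey bracket on the box's -x side (x = -55 to -180 mm, y = 105 to 155 mm, top 58 mm high).
- pivot (a point): Centre of the open-topped U slots of the yoke (two cheeks), 62 mm above the bench: where the lever's cross pin lies. Fixed to the chip box, same axes. The yoke's top is 75 mm above the bench.
- hatch (a joint): Angle of the hatch in rad: 0 lying shut, grows as its lip rises; about 0.35 when the lever is down on its stop. The hatch is a steel flap of about 2 kg, 104 x 80 x 12 mm with two low ribs (tops 75 mm above the bench), hinged along the chip box's x axis at its y = +183 mm edge; it falls shut if let go. The robot must not touch it.
- hatch_lip (a point): Middle of the free edge of the hatch's lip, a tab 44 mm wide and 12 mm thick that stands out over the short end of the lever. 60 mm above the bench when shut.
- bolt (a joint): Slide of the bolt in m: 0 to 0.005 at the start (shot, its round bar 16 to 20 mm over the hatch, which it blocks), 0.036 at its end stop (fully back). It moves along the chip box's -x axis and stays where it is left; about 2 N of friction.
- knob_top (a point): Centre of the knob's top face, 118 mm above the bench. The knob: Upright round dark knob on the bolt, 16 mm diameter, rising 41 mm above the 10 mm bolt bar. At the start it stands 47 to 42 mm (its nearer side) from the hatch's edge, so a finger fits between, above the bar and its guides (guides' tops 82 mm above the bench). Push it on its +x side.
- lever_bar: Loose flat steel lever, 300 mm long, 22 mm wide, 8 mm thick, 0.28 kg. Origin at its cross pin (10 mm diameter), which only lies in the yoke's open slots. Its y axis runs along the bar to the short end (90 mm); the long end reaches 210 mm the other way (-y) and starts tilted up by about 0.18 rad. It tips about the pin as the long end is pressed; 3 to 8 N on the pad lifts the hatch once the bolt is back.
- pad (a point): Centre of the top face of the round black rubber pad (48 mm diameter, 8 mm thick) on the lever's long end; z is the pad's normal. About 111 mm above the bench at the start; it goes down some 80 mm to about 32 mm, where the bar meets the rubber stop on the sole plate.
- jar: Grey jar with black lid, 66 mm diameter, 58 mm high, standing loose on the bench by the lever; origin at its underside. Leave it alone.
- driver: Red-handled screwdriver, 184 mm long, 29 mm thick, lying loose on the bench on the box's -x side of the lever; origin at its underside. Leave it alone.
- funnel: Green funnel, 67 mm diameter, 66 mm high, standing mouth down, loose on the bench by the lever; origin at its underside. Leave it alone.

How it is judged:
By the outcome, as a careful person would: the job done as asked, in the order asked, and still so for the second after the job is handed in, while the arm keeps its last pose, push and grip.
It also fails if it takes over 40 s, if anything falls off the work surface, if the arm or the gripper's body presses on something with over 40 N, if the wrist force passes 120 N, or if a joint passes its speed limit or range.

ROBOT

A 6-joint arm with a two-finger parallel gripper is mounted at the origin on a cart in front of the work surface, level with it; the furniture and walls round the work are solid. World frame = base frame: x ahead of the robot, y to its left, z up, the work surface at z = 0. Lengths are in m, angles in rad, forces in N, time in s.
With the tool pointing down it reaches from about 0.275 to 0.825 m from the base axis. Payload 5.2 kg.
Tool frame: the origin (TCP) lies midway between the tips of the shut fingers; the grasp point (between the pads) lies 19 mm behind it; z points along the fingers, y is the line along which they close (so a half turn about z gives the same grasp; the last joint's range is limited). The gripper opens to 93 mm and grips with 3 to 60 N. Pads are 15 mm wide; open, the fingers measure 128 mm over their backs; the gripper's body (75 mm by 188 mm) begins 65 mm behind the grasp point.
Start: joints at [1.025, 0.259, 1.535, -0, 1.348, -0.203], TCP at [0.185, 0.518, 0.219] pointing down, gripper open.
Joint ranges: [-3.14, 3.14], [-0.91, 2.08], [0.19, 2.58], [-1.22, 4.36], [0.22, 2.71], [-3.12, 3.12]. Speed limits (rad/s): [2.57, 2.57, 3.14, 3.14, 3.14, 3.14].

INTERFACE

Orientations are given as a unit quaternion [x, y, z, w].
In Python, from plant import * gives the robot as it stands.
- The arm moves only by the shell command python3 -m crank 'ROWS' [OPENING] [FORCE]. ROWS is text: rows parted by semicolons, each of 6 numbers parted by spaces: the shift along the tool's x, y, z in m, then the turn, a rotation vector about the tool's x, y, z in rad. A call has 1 to 8 rows; each row is the pose to reach, as a shift and turn from the pose commanded when the call began, along the tool's axes at that moment; what a row does not reach only later rows make up. A row lasts 1/10 s, in which the tool goes at most 50 mm and 8.59 degrees, less where a joint would pass 70% of its speed; a pose out of reach is approached as far as the arm can. A call with a gripper value outside its range is refused whole. OPENING is the opening, from 0 (shut) to 1 (fully open), set as the call begins (- or left out, the last holds). The fingers move at their own pace and stop on an object; FORCE is the grip in N (left out, the last holds). Time passes only in rows, so rows that repeat a pose let the fingers close. It gives the time, the measured TCP pose, the force, the opening and the grip force at its end, in the units of the state.
- get_obs(): the state, without advancing time (a new reading comes with each control period).
- camera(name): name is "side" or "top"; returns a dict with "img" (420x560x3 uint8, blue, green, red), "z_map" (420x560 float32, m along the optical axis (not along the pixel's ray), 0 where there is no reading), "K" (3x3 intrinsics, pixels), "R" (3x3) and "t" (3): a world point X has camera coordinates R X + t. Camera axes: x right, y down, z forward; pixel columns grow to the right and rows downward; lengths in m; the calibration is good to about 2 mm. A picture is of the moment at which its call begins.
- close_job(): hands the job in; it is judged then, once.
The state is a dict: "time": time; "qpos": joint angles; "joint_vel": joint speeds; "joint_efforts": joint torques, N m; "tcp_pos": TCP position; "tcp_rot": TCP orientation; "force": force on the tool from outside, world axes, zero at the start; "torque": the same for the moment, N m; "opening": finger opening in m; "grip_force": force on a finger pad.
Only numpy, scipy, OpenCV 4.12 (cv2) and the standard library are available. Lean on these libraries where they do the work, as an engineer would, in place of code of your own. Each camera call takes 0.05 s, during which the arm holds its last target. There are 200 camera calls.

## Working session

There is one attempt and no reset: what is moved stays moved. The work goes in short steps, Python scripts to look and compute and a shell command to move; the robot and the scene stay as the last step left them, time stands still between calls to the robot, and variables do not carry over. Pictures are saved under pics/ and viewed, at most 10 in all, crops included, and the job is handed in when it is done.

```bash
mkdir -p pics; ls; python3 - <<'E'
from plant import *
import cv2, numpy as np
o=get_obs(); print(o)
for n in ("top","side"):
    c=camera(n); cv2.imwrite(f"pics/{n}0.png",c["img"]); np.savez(f"pics/{n}0.npz",**c); print(n,c["K"].tolist(),c["R"].round(3).tolist(),c["t"])
E
```

```text
pics
{'time': 0.0, 'qpos': array([ 1.02519366e+00,  2.59357559e-01,  1.53607239e+00,  9.81125348e-06,
        1.34800461e+00, -2.02800046e-01]), 'joint_vel': array([ 0.00130034,  0.00032063, -0.00117769,  0.00061747, -0.0013786 ,
       -0.00013815]), 'joint_efforts': array([ 4.68588169e-04, -4.37305498e+01, -2.83995849e+01,  7.17834150e-02,
        4.13234322e-02, -1.55031130e-04]), 'tcp_pos': array([0.18455603, 0.5175322 , 0.21781417]), 'tcp_rot': array([ 1.70564292e-01,  9.85346119e-01, -8.55474723e-04, -3.41087755e-04]), 'force': array([-0.52465747, -0.44221635, -0.37160108]), 'torque': array([ 0.00841721, -0.01498644, -0.05793936]), 'grip_force': 0.0, 'opening': 0.09304632319364185}
top [[465.9039772364379, 0.0, 279.37555402830907], [0.0, 465.9039772364379, 210.78396123088515], [0.0, 0.0, 1.0]] [[-0.0, -1.0, -0.009], [-0.992, 0.001, -0.13], [0.13, 0.009, -0.991]] [0.05978693 0.61528266 0.93883821]
side [[515.5851936402892, 0.0, 278.20670671197394], [0.0, 515.5851936402892, 206.43672786833488], [0.0, 0.0, 1.0]] [[0.995, 0.101, 0.006], [0.092, -0.879, -0.468], [-0.042, 0.466, -0.884]] [-0.63005201  0.03321551  1.04826723]
```

View pics/top0.png

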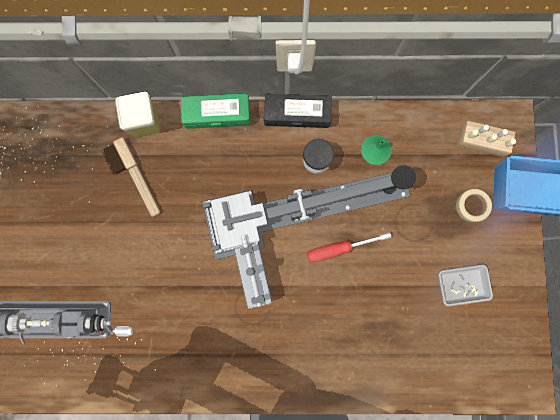

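View pics/side0.png

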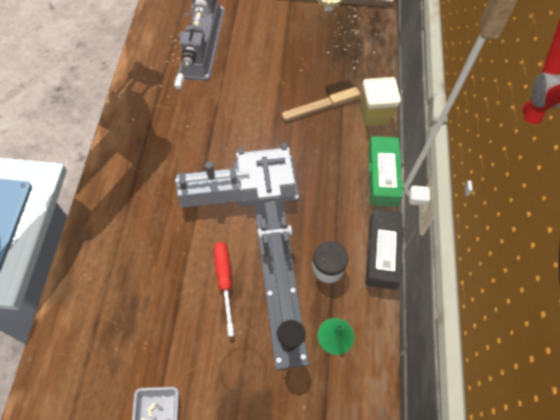

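The top view shows the box at about (235,222), the knob near (250,271), the yoke near (303,205) and the pad at (403,177). The jar is at (318,155), the funnel at (376,151) and the driver near (330,250). The side view agrees, with the knob at (209,168) and the pad at (291,333).

```bash
cat > h.py <<'E'
import numpy as np, cv2
def cloud(c):
    v,u=np.mgrid[0:420,0:560]; z=c["z_map"]; K=c["K"]
    p=np.stack([(u-K[0,2])/K[0,0]*z,(v-K[1,2])/K[1,1]*z,z],-1)
    P=(p-c["t"])@c["R"]; P[z==0]=np.nan
    return P
E
python3 - <<'E'
from h import *
np.set_printoptions(precision=4,suppress=True)
for n,pts in (("top",dict(knob=(250,271),pad=(403,177),jar=(318,150),funnel=(376,151),drv=(330,250))),("side",dict(knob=(209,168),pad=(291,333)))):
    c=dict(np.load(f"pics/{n}0.npz")); P=cloud(c)
    for k,(u,v) in pts.items():
        Q=P[v-16:v+17,u-16:u+17].reshape(-1,3); Q=Q[~np.isnan(Q[:,0])]
        g=c["img"][v-16:v+17,u-16:u+17].reshape(-1,3)
        if k=="pad": Q=Q[(Q[:,2]>.095)&(Q[:,2]<.13)]
        elif k=="knob": Q=Q[Q[:,2]>.108]
        else: Q=Q[Q[:,2]>.012]
        if len(Q): print(n,k,len(Q),Q.mean(0),Q.min(0),Q.max(0),(Q.min(0)+Q.max(0))[:2]/2)
    # lever/sole/hatch direction: pts by height
    Q=P.reshape(-1,3); Q=Q[~np.isnan(Q[:,0])]
    # box + bracket region
    m=(Q[:,2]>.05)&(Q[:,2]<.13)&(Q[:,0]>.3)&(Q[:,0]<.75)&(Q[:,1]>-.3)&(Q[:,1]<.25); 
    B=Q[m]; print(n,"box+",B.min(0),B.max(0))
    m=(Q[:,2]>.004)&(Q[:,2]<.02)&(Q[:,0]>.45)&(Q[:,0]<.75)&(Q[:,1]>-.3)&(Q[:,1]<.05); S=Q[m]
E
```

```text
top knob 54 [0.4902 0.1153 0.1183] [0.484  0.1086 0.115 ] [0.4972 0.1223 0.1223] [0.4906 0.1155]
top pad 532 [ 0.6726 -0.1815  0.11  ] [ 0.6508 -0.208   0.095 ] [ 0.6969 -0.1546  0.1193] [ 0.6739 -0.1813]
top jar 743 [ 0.7348 -0.0217  0.0574] [ 0.7063 -0.0555  0.0166] [0.7684 0.0095 0.0631] [ 0.7374 -0.023 ]
top funnel 429 [ 0.7534 -0.1515  0.0254] [ 0.7286 -0.1809  0.012 ] [ 0.7827 -0.1261  0.0676] [ 0.7557 -0.1535]
top drv 447 [ 0.5322 -0.0463  0.0249] [ 0.5108 -0.0822  0.0125] [ 0.5557 -0.0131  0.0343] [ 0.5332 -0.0477]
top box+ [ 0.4178 -0.208   0.05  ] [0.75   0.2181 0.1223]
side knob 66 [0.489  0.1148 0.1159] [0.4805 0.1083 0.1081] [0.496  0.1237 0.1204] [0.4882 0.116 ]
side pad 698 [ 0.6718 -0.1833  0.11  ] [ 0.6489 -0.2076  0.0953] [ 0.6953 -0.1534  0.1166] [ 0.6721 -0.1805]
side box+ [ 0.4157 -0.2076  0.0501] [0.7499 0.217  0.1204]
```

```bash
cat >> h.py <<'E'
def go(tgt,yaw):
    """rows' shift & turn from the measured pose to world tgt, tool down, tool y along chip y"""
    from plant import get_obs
    from scipy.spatial.transform import Rotation as R
    o=get_obs(); r=R.from_quat(o["tcp_rot"])
    g=R.from_euler("z",yaw)*R.from_matrix(np.diag([-1.,1,-1]))
    print("shift",(r.inv().apply(np.array(tgt)-o["tcp_pos"])).round(4),"turn",(r.inv()*g).as_rotvec().round(4),"at",o["tcp_pos"].round(4),"F",o["force"].round(1),"t",o["time"])
E
python3 - <<'E'
from h import *
for n in ("top","side"):
    c=dict(np.load(f"pics/{n}0.npz")); P=cloud(c).reshape(-1,3); P=P[~np.isnan(P[:,0])]
    pad=np.array([.673,-.181])
    for y0 in (.25,.2,.17): # iterate the yaw with points of the bar
        pass
    yaw=.2
    for _ in range(6):
        u=np.array([-np.sin(yaw),np.cos(yaw)]); w=np.array([u[1],-u[0]])
        d=P[:,:2]-pad; s=d@u; l=d@w
        m=(s>.03)&(s<.15)&(abs(l)<.02)&(P[:,2]>.06)&(P[:,2]<.115)
        B=P[m]; k=np.polyfit(B[:,1],B[:,0],1); yaw=-np.arctan(k[0])
    print(n,"bar yaw",yaw,m.sum(), "x offset at pad",np.polyval(k,pad[1])-pad[0])
    # bracket strip: points at z .05-.062 left of box
    m=(P[:,2]>.05)&(P[:,2]<.063)&(P[:,0]>.40)&(P[:,0]<.52)&(P[:,1]>.05)&(P[:,1]<.2)
    r=cv2.minAreaRect(P[m][:,:2].astype(np.float32)*1000); print("bracket",r)
    u=np.array([-np.sin(yaw),np.cos(yaw)]); w=np.array([u[1],-u[0]])
    piv=pad+.181*u; print("pivot",piv)
    k=np.array([.4895,.115])-piv; print("knob in chip",k@w,k@u)
E
```

```text
top bar yaw 0.22838242349121038 681 x offset at pad -0.0010017391895145167
bracket ((472.4508972167969, 111.4056625366211), (105.82147979736328, 50.50386047363281), 13.3214111328125)
pivot [ 0.63202119 -0.00469987]
knob in chip -0.11172015436287144 0.14885884421845685
side bar yaw 0.22703826455720472 776 x offset at pad -0.002398379587812416
bracket ((471.5062255859375, 111.20442199707031), (107.10574340820312, 51.80195999145508), 13.694433212280273)
pivot [ 0.63225821 -0.00464494]
knob in chip -0.11216343601585506 0.1487083766317095
```

```bash
python3 -c "
from h import *
go([.513,.1205,.16],.23)"
```

```text
shift [-0.4428 -0.2635  0.0582] turn [-0.0014 -0.0007 -0.5728] at [0.1846 0.5176 0.2179] F [ 0.1 -0.2 -0.5] t 0.1
```

```bash
python3 -m crank '-0.04 -0.024 0.005 0 0 -0.1; -0.08 -0.048 0.01 0 0 -0.2; -0.12 -0.072 0.015 0 0 -0.3; -0.16 -0.096 0.02 0 0 -0.4; -0.2 -0.12 0.025 0 0 -0.5; -0.24 -0.144 0.03 0 0 -0.573; -0.28 -0.167 0.035 0 0 -0.573; -0.32 -0.19 0.04 0 0 -0.573' 0 20; python3 -c "
from h import *
go([.513,.1205,.15],.23)"
```

```text
time: 0.9
tcp_pos: [0.4231, 0.2298, 0.1783]
tcp_rot: [-0.115, 0.993, 0.0, -0.0]
force: [1.1, 0.4, 0.4]
opening: 0.0334
grip_force: 0.0
shift [-0.0626 -0.1269  0.0283] turn [ 0.0001 -0.0002  0.0002] at [0.4231 0.2298 0.1783] F [1.1 0.4 0.4] t 0.9
```

```bash
python3 -m crank '-0.02 -0.04 0.008 0 0 0; -0.04 -0.08 0.016 0 0 0; -0.055 -0.11 0.024 0 0 0; -0.0626 -0.127 0.028 0 0 0; -0.0626 -0.127 0.028 0 0 0; -0.0626 -0.127 0.028 0 0 0' 0 20; python3 - <<'E'
from h import *
from plant import *
go([.513,.1205,.093],.23)
c=camera("side"); cv2.imwrite("pics/s1.png",cv2.resize(c["img"][80:280,120:360],None,fx=3,fy=3))
E
```

```text
time: 1.5
tcp_pos: [0.5115, 0.1227, 0.1504]
tcp_rot: [-0.115, 0.993, 0.0, -0.001]
force: [-0.0, -0.1, -0.7]
opening: 0.0005
grip_force: 0.0
shift [-0.001  -0.0025  0.0574] turn [ 0.0009 -0.0013 -0.0003] at [0.5115 0.1227 0.1504] F [-0.  -0.1 -0.7] t 1.5
```

View pics/s1.png

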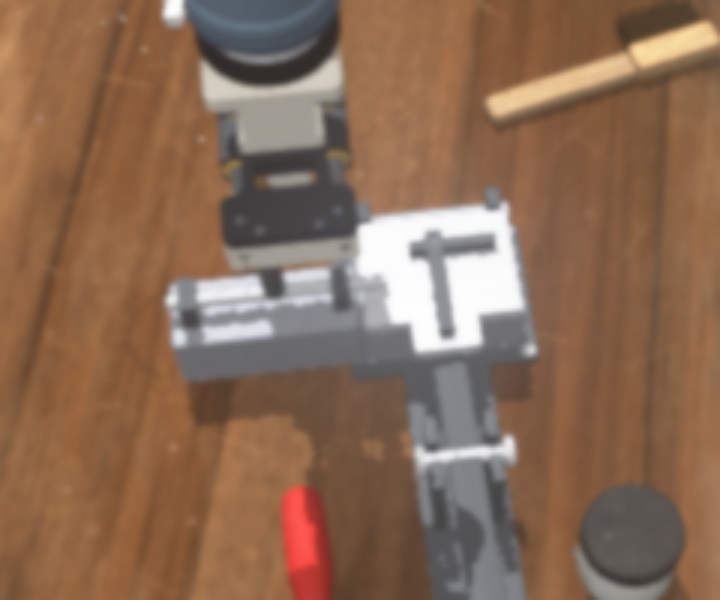

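The knob's top is visible at crop (272,283). The gripper body is at (290,240) and hides the fingertips, so I'll check them by projection.

```bash
python3 - <<'E'
from h import *
c=dict(np.load("pics/side0.npz"))
for X in ([.5115,.1227,.15],[.5115,.1227,.093],[.4895,.115,.118],[.5115,.1227,.234]):
    p=c["K"]@(c["R"]@np.array(X)+c["t"]); p=p[:2]/p[2]; print(((p-[120,80])*3).round())
E
```

```text
[299. 221.]
[308. 270.]
[268. 256.]
[285. 138.]
```

```bash
python3 -m crank '0 -0.001 0.02 0 0 0; 0 -0.001 0.04 0 0 0; 0 -0.001 0.057 0 0 0; 0 -0.001 0.057 0 0 0'; python3 -m crank '0.005 0 0 0 0 0; 0.01 0 0 0 0 0;0.015 0 0 0 0 0; 0.02 0 0 0 0 0;0.025 0 0 0 0 0; 0.03 0 0 0 0 0; 0.03 0 0 0 0 0'; python3 -c "
from h import *
go([.4895,.115,.093],.23)"
```

```text
time: 1.95
tcp_pos: [0.5099, 0.1227, 0.0921]
tcp_rot: [-0.116, 0.993, 0.0, -0.002]
force: [0.2, -0.0, -0.1]
opening: 0.0003
grip_force: 0.0
time: 2.65
tcp_pos: [0.4825, 0.114, 0.0938]
tcp_rot: [-0.115, 0.993, -0.0, -0.0]
force: [0.9, 0.1, -0.1]
opening: 0.0006
grip_force: 0.2
shift [-0.007  -0.0006  0.0008] turn [-0.0002 -0.0005  0.    ] at [0.4825 0.114  0.0938] F [ 0.9  0.1 -0.1] t 2.65
```

```bash
python3 -m crank '0.004 0 0 0 0 0; 0.008 0 0 0 0 0; 0.011 0 0 0 0 0; 0.011 0 0 0 0 0'; python3 -m crank '0.002 0 0 0 0 0; 0.004 0 0 0 0 0; 0.004 0 0 0 0 0'
```

```text
time: 3.05
tcp_pos: [0.4741, 0.112, 0.0939]
tcp_rot: [-0.115, 0.993, 0.0, 0.002]
force: [6.2, 2.2, -2.3]
opening: 0.0006
grip_force: 3.4
time: 3.35
tcp_pos: [0.4739, 0.1118, 0.0943]
tcp_rot: [-0.114, 0.993, 0.0, 0.006]
force: [15.5, 6.0, -11.7]
opening: 0.0001
grip_force: 8.8
```

```bash
python3 - <<'E'
from h import *
from plant import *
c=camera("side"); P=cloud(c)
cv2.imwrite("pics/s2.png",cv2.resize(c["img"][80:280,120:360],None,fx=3,fy=3))
E
```

```text
(no output)
```

View pics/s2.png

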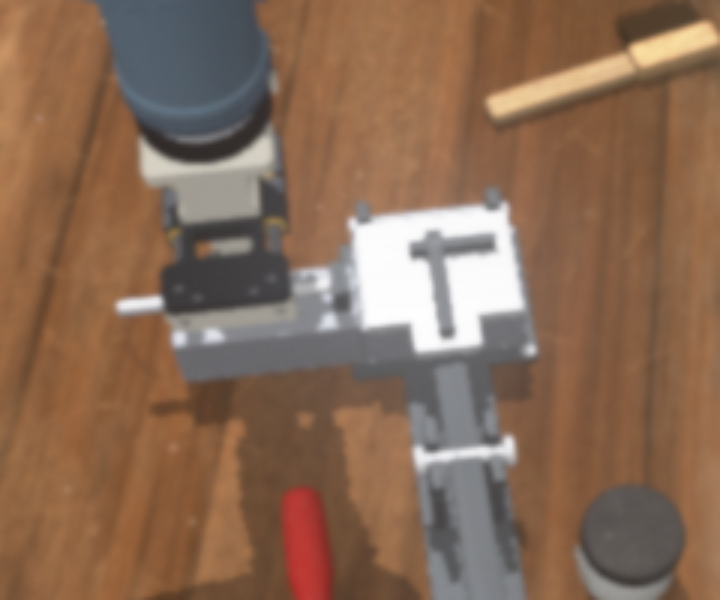

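The force rises while the tip stays put at x=0.474, and the bolt's tail now sticks out at crop (118,305), so the bolt is at its end stop. Next I back off, rise and go above the pad.

```bash
python3 -m crank '-0.01 0 0 0 0 0; -0.018 0 0 0 0 0; -0.018 0 -0.03 0 0 0; -0.018 0 -0.07 0 0 0; -0.018 0 -0.09 0 0 0; -0.018 0 -0.09 0 0 0'; python3 -c "
from h import *
from plant import *
go([.673,-.181,.165],.23)
c=camera('top'); P=cloud(c).reshape(-1,3)
m=(P[:,2]>.108)&(P[:,2]<.124)&(abs(P[:,0]-.455)<.03)&(abs(P[:,1]-.107)<.03)
print(m.sum(),P[m].mean(0))"
```

```text
time: 4.0
tcp_pos: [0.4877, 0.115, 0.1864]
tcp_rot: [-0.115, 0.993, -0.0, 0.002]
force: [-0.0, 0.1, 0.0]
opening: 0.0008
grip_force: 0.0
shift [-0.1127 -0.3304  0.0223] turn [-0.0013  0.0043  0.0004] at [0.4877 0.115  0.1864] F [-0.   0.1  0. ] t 4.0
0 [nan nan nan]<string>:7: RuntimeWarning: Mean of empty slice.
  ret = um.true_divide(
```

```bash
python3 -m crank '-0.014 -0.041 0 0 0 0; -0.028 -0.082 0 0 0 0; -0.042 -0.123 0 0 0 0; -0.056 -0.164 0 0 0 0; -0.07 -0.205 0.005 0 0 0; -0.084 -0.246 0.01 0 0 0; -0.098 -0.288 0.015 0 0 0; -0.113 -0.33 0.022 0 0 0'; python3 -m crank '0 0 0 0 0 0; 0 0 0 0 0 0; 0 0 0 0 0 0'; python3 - <<'E'
from h import *
from plant import *
go([.673,-.181,.118],.23)
for n in("top","side"):
    c=camera(n); P=cloud(c).reshape(-1,3)
    m=(P[:,2]>.11)&(P[:,2]<.124)&(abs(P[:,0]-.455)<.03)&(abs(P[:,1]-.107)<.03)
    print(m.sum(),P[m].mean(0))
    m=(P[:,2]>.098)&(P[:,2]<.12)&(abs(P[:,0]-.673)<.03)&(abs(P[:,1]+.181)<.03)
    Q=P[m];print(m.sum(),Q.min(0),Q.max(0))
    cv2.imwrite(f"pics/{n}3.png",c["img"])
E
```

```text
time: 4.85
tcp_pos: [0.671, -0.1817, 0.1588]
tcp_rot: [-0.115, 0.993, 0.001, -0.002]
force: [0.3, 0.4, 0.7]
opening: 0.0001
grip_force: 0.0
time: 5.15
tcp_pos: [0.6704, -0.1792, 0.1602]
tcp_rot: [-0.115, 0.993, 0.001, -0.001]
force: [-1.0, 0.1, -0.2]
opening: 0.0002
grip_force: 0.0
shift [-0.0023 -0.0024  0.0422] turn [ 0.0023 -0.0024  0.0007] at [ 0.6704 -0.1792  0.1602] F [-1.   0.1 -0.2] t 5.15
53 [0.45883327 0.10756655 0.1185488 ]
74 [ 0.65431783 -0.18289345  0.10194099] [ 0.69677917 -0.16423088  0.11432297]
59 [0.45826627 0.10734264 0.11740367]
212 [ 0.65341695 -0.20346549  0.10722416] [ 0.69531401 -0.17583355  0.11699541]
```

View pics/side3.png

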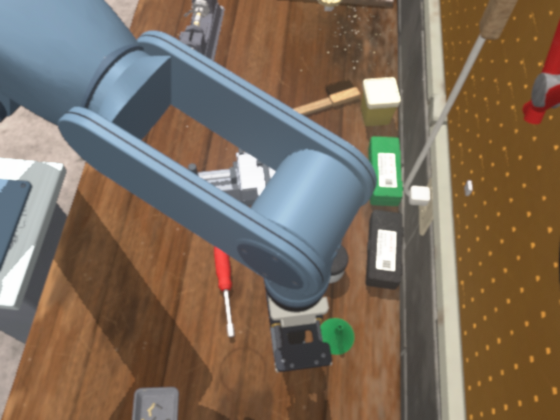

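Both cameras see the knob about 32 mm back, at the end stop where it stalled under 15 N. The gripper is above the pad, and the jar, funnel and driver are undisturbed, so I press now.

```bash
python3 -m crank '-0.001 -0.002 0.015 0 0 0; -0.002 -0.003 0.03 0 0 0; -0.002 -0.003 0.042 0 0 0; -0.002 -0.004 0.048 0 0 0; -0.002 -0.004 0.054 0 0 0; -0.002 -0.004 0.060 0 0 0; -0.002 -0.004 0.060 0 0 0'; python3 -c "
from h import *
go([.673,-.181,.032],.23)"
```

```text
time: 5.95
tcp_pos: [0.6745, -0.1846, 0.1015]
tcp_rot: [-0.115, 0.993, -0.0, 0.0]
force: [-1.8, -1.1, 3.1]
opening: 0.0005
grip_force: 1.7
shift [0.0006 0.004  0.0695] turn [-0.0009  0.     -0.0001] at [ 0.6745 -0.1846  0.1015] F [-1.8 -1.1  3.1] t 5.95
```

```bash
python3 -m crank '0 0 0.007 0 0 0; 0 0 0.014 0 0 0; 0 0 0.021 0 0 0; 0 0 0.028 0 0 0; 0 0 0.035 0 0 0; 0 0 0.042 0 0 0; 0 0 0.048 0 0 0; 0 0 0.048 0 0 0'; python3 -m crank '0 0 0.005 0 0 0; 0 0 0.01 0 0 0; 0 0 0.015 0 0 0; 0 0 0.019 0 0 0; 0 0 0.019 0 0 0'
```

```text
time: 6.75
tcp_pos: [0.6742, -0.1839, 0.0525]
tcp_rot: [-0.115, 0.993, 0.0, -0.0]
force: [1.3, -2.2, 2.6]
opening: 0.0004
grip_force: 1.7
time: 7.25
tcp_pos: [0.6737, -0.1828, 0.0335]
tcp_rot: [-0.115, 0.993, 0.001, -0.001]
force: [0.3, 1.1, 2.5]
opening: 0.0003
grip_force: 1.0
```

```bash
python3 -m crank '0 0 0.002 0 0 0; 0 0 0.004 0 0 0; 0 0 0.004 0 0 0';python3 -m crank '0 0 0.002 0 0 0; 0 0 0.003 0 0 0; 0 0 0.003 0 0 0; 0 0 0.003 0 0 0'; python3 - <<'E'
from h import *
from plant import *
for n in("top","side"):
    c=camera(n); cv2.imwrite(f"pics/{n}4.png",c["img"])
E
```

```text
time: 7.55
tcp_pos: [0.6742, -0.1832, 0.0324]
tcp_rot: [-0.115, 0.993, 0.0, -0.0]
force: [-4.3, 4.1, 14.1]
opening: 0.0004
grip_force: 6.0
time: 7.95
tcp_pos: [0.6744, -0.1832, 0.0321]
tcp_rot: [-0.115, 0.993, -0.0, 0.001]
force: [-9.9, 5.6, 26.2]
opening: 0.0004
grip_force: 12.1
```

View pics/top4.png

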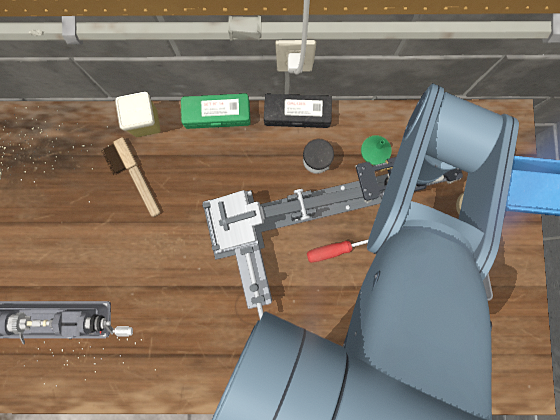

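The arm now holds the pad at z=0.032 with 26 N, so the lever is on its stop. The jar (318,155), funnel (376,150) and driver (330,250) are where they were. I'll confirm from depth that the hatch is raised.

```bash
python3 - <<'E'
from h import *
from plant import *
c=camera("top"); P=cloud(c); c0=dict(np.load("pics/top0.npz")); P0=cloud(c0)
for u,v in ((256,207),(250,215),(240,213),(232,222),(220,220),(212,225)): print((u,v),P0[v,u].round(3),P[v,u].round(3))
w=np.array([.974,.228])
H=P.reshape(-1,3); d=H[:,:2]-[.632,-.005]; l=d@w; s=d@[-.228,.974]
H0=P0.reshape(-1,3)
l0=(H0[:,:2]-[.632,-.005])@w; s0=(H0[:,:2]-[.632,-.005])@[-.228,.974]
for a in np.arange(.09,.24,.015):
    f=lambda l,s,H: np.median(H[(abs(l)<.045)&(abs(s-a)<.006)][:,2]).round(4)
    print(round(a,3),f(l0,s0,H0),f(l,s,H))
o=get_obs(); print(o["force"],o["tcp_pos"],o["time"])
E
```

```text
(256, 207) [0.62  0.107 0.067] [0.615 0.105 0.098]
(250, 215) [0.602 0.118 0.078] [0.599 0.116 0.106]
(240, 213) [0.608 0.14  0.065] [0.605 0.138 0.089]
(232, 222) [0.588 0.155 0.074] [0.587 0.154 0.086]
(220, 220) [0.593 0.18  0.068] [0.591 0.178 0.082]
(212, 225) [0.585 0.2   0.044] [0.585 0.2   0.043]
0.09 0.0057 0.0057
0.105 0.0638 0.0101
0.12 0.0656 0.0901
0.135 0.0665 0.0919
0.15 0.0669 0.0868
0.165 0.0669 0.0811
0.18 0.0674 0.083
0.195 0.066 0.0697
0.21 0.0535 0.0539
0.225 0.0022 0.0024
[-9.23116462  4.60015591 26.43901009] [ 0.67439742 -0.18322091  0.03206749] 8.1
```

```bash
python3 -c "
from plant import *
print(close_job())"
```

```text
the job is handed in; nothing more can be done
None
```

The job is handed in after about 8 s: the bolt is pushed back to its end stop, and the arm is holding the pad down on the rubber stop with about 26 N. Camera depth shows the hatch raised, and the jar, screwdriver and funnel look unmoved in the last picture.

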